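Click the filler tub's lid shut all round

TASK

The lid of the filler tub has only been pressed on part of the way round, and the filler will dry out: with closed fingertips, press down each section of the lid's slit rim that still stands up until it clicks home, so that the lid is shut all the way round. Press firmly but do not lean on the tub with force; leave it standing where it is, and do not grip, lift or shift it or any of the things lying near it.

Things in the scene. Friction and masses are not known exactly. Their poses are not given: they have to be found in the camera images.
- tub: White plastic tub of wood filler, grey snap lid, loose, about 1.3 kg. Origin: centre of its underside, z up. 110 mm high and 163 mm across the shut lid; lid panel (98 mm across, top 109 mm up) is fixed. Round it the rim is slit into six 60-degree sections, 0 to 5 counter-clockwise from above; the middle of section i lies i x 60 degrees from the tub's +x. Wire bail at its side, below the lid.
- section0 (a joint): Rim section 0: flap hinged 50 mm from the tub's axis, 107 mm up, reaching 31 mm out, 75 mm long. 0 rad = standing up 16 degrees, outer edge 8 mm high; 0.28 = home, level, hard stop. A weak spring lifts it; half way its skirt snaps over the tub's bead (8 to 13 N straight down near the outer edge) and it stays at 0.25 to 0.28; let go earlier, it springs up. May be home from the start.
- press0 (a point): Where to press section 0: on its top, middle of its length, on the outer band 24 mm from its hinge line (7 mm in from the outer edge). Moves with it: 117 mm above the tub's underside and 72 mm from the tub's axis when standing up, 110 and 74 mm when home.
- section1 (a joint): Rim section 1: flap hinged 50 mm from the tub's axis, 107 mm up, reaching 31 mm out, 75 mm long. 0 rad = standing up 16 degrees, outer edge 8 mm high; 0.28 = home, level, hard stop. A weak spring lifts it; half way its skirt snaps over the tub's bead (8 to 13 N straight down near the outer edge) and it stays at 0.25 to 0.28; let go earlier, it springs up. May be home from the start.
- press1 (a point): Where to press section 1: on its top, middle of its length, on the outer band 24 mm from its hinge line (7 mm in from the outer edge). Moves with it: 117 mm above the tub's underside and 72 mm from the tub's axis when standing up, 110 and 74 mm when home.
- section2 (a joint): Rim section 2: flap hinged 50 mm from the tub's axis, 107 mm up, reaching 31 mm out, 75 mm long. 0 rad = standing up 16 degrees, outer edge 8 mm high; 0.28 = home, level, hard stop. A weak spring lifts it; half way its skirt snaps over the tub's bead (8 to 13 N straight down near the outer edge) and it stays at 0.25 to 0.28; let go earlier, it springs up. May be home from the start.
- press2 (a point): Where to press section 2: on its top, middle of its length, on the outer band 24 mm from its hinge line (7 mm in from the outer edge). Moves with it: 117 mm above the tub's underside and 72 mm from the tub's axis when standing up, 110 and 74 mm when home.
- section3 (a joint): Rim section 3: flap hinged 50 mm from the tub's axis, 107 mm up, reaching 31 mm out, 75 mm long. 0 rad = standing up 16 degrees, outer edge 8 mm high; 0.28 = home, level, hard stop. A weak spring lifts it; half way its skirt snaps over the tub's bead (8 to 13 N straight down near the outer edge) and it stays at 0.25 to 0.28; let go earlier, it springs up. May be home from the start.
- press3 (a point): Where to press section 3: on its top, middle of its length, on the outer band 24 mm from its hinge line (7 mm in from the outer edge). Moves with it: 117 mm above the tub's underside and 72 mm from the tub's axis when standing up, 110 and 74 mm when home.
- section4 (a joint): Rim section 4: flap hinged 50 mm from the tub's axis, 107 mm up, reaching 31 mm out, 75 mm long. 0 rad = standing up 16 degrees, outer edge 8 mm high; 0.28 = home, level, hard stop. A weak spring lifts it; half way its skirt snaps over the tub's bead (8 to 13 N straight down near the outer edge) and it stays at 0.25 to 0.28; let go earlier, it springs up. May be home from the start.
- press4 (a point): Where to press section 4: on its top, middle of its length, on the outer band 24 mm from its hinge line (7 mm in from the outer edge). Moves with it: 117 mm above the tub's underside and 72 mm from the tub's axis when standing up, 110 and 74 mm when home.
- section5 (a joint): Rim section 5: flap hinged 50 mm from the tub's axis, 107 mm up, reaching 31 mm out, 75 mm long. 0 rad = standing up 16 degrees, outer edge 8 mm high; 0.28 = home, level, hard stop. A weak spring lifts it; half way its skirt snaps over the tub's bead (8 to 13 N straight down near the outer edge) and it stays at 0.25 to 0.28; let go earlier, it springs up. May be home from the start.
- press5 (a point): Where to press section 5: on its top, middle of its length, on the outer band 24 mm from its hinge line (7 mm in from the outer edge). Moves with it: 117 mm above the tub's underside and 72 mm from the tub's axis when standing up, 110 and 74 mm when home.
- sanding_block: Brown sanding block, 110x67x30 mm, loose on the bench near the tub; to be left alone. Origin: centre of its underside.
- filled_batten: Short wooden batten, 38x140x19 mm, loose on the bench near the tub; to be left alone. Origin: centre of its underside.
- masking_tape: Roll of masking tape lying flat, 98x96x25 mm, loose on the bench near the tub; to be left alone. Origin: centre of its underside.
- screwdriver: Screwdriver, 211x28x34 mm, lying down, loose on the bench near the tub; to be left alone. Origin: centre of its underside.

How it is judged (in metres and radians):
At the end, for the whole second after the job is handed in: All six rim sections are clicked home (each joint above 0.235 of 0.28 rad, about 1 mm at the edge), and the tub stands upright (within 0.03 rad) on the bench, at rest, within 30 mm of where it stood (value of joint each of section0, section1, section2, section3, section4, section5 above 0.235 rad and height (world z) of tub below 0.006 m and angle between tub's own z axis and vertical below 0.03 rad and distance of tub from where it was at the start of the episode below 0.03 m and linear speed of tub below 0.02 m/s); the robot touches nothing.
It fails at once if the tub is lifted (more than 12 mm) or tipped (more than 0.12 rad) (height (world z) of tub above 0.012 m or angle between tub's own z axis and vertical above 0.12 rad).
It fails at once if the tub is pushed across the bench (more than 40 mm) (distance of tub from where it was at the start of the episode above 0.04 m).
It fails at once if the lid is pressed with more than 50 N (contact force between the fingers and tub above 50 N).
It fails at once if one of the things lying near is shifted or picked up (more than 30 mm) (distance of any of sanding_block, filled_batten, masking_tape, screwdriver from where it was at the start of the episode above 0.03 m).
It also fails if it takes over 54 s, if anything falls off the work surface, if the arm or the gripper's body presses on something with over 40 N, if the wrist force passes 120 N, or if a joint passes its speed limit or range.

ROBOT

A 6-joint arm with a two-finger parallel gripper is mounted at the origin on the work surface; the furniture and walls round the work are solid. World frame = base frame: x ahead of the robot, y to its left, z up, the work surface at z = 0. Lengths are in mm, angles in rad, forces in N, time in s.
With the tool pointing down it reaches from about 350 to 875 mm from the base axis. Payload 4.2 kg.
Tool frame: the origin (TCP) lies midway between the tips of the shut fingers; the grasp point (between the pads) lies 19 mm behind it (arm.grasp_offset is the distance from the TCP to the grasp point, in mm); z points along the fingers, y is the line along which they close (so a half turn about z gives the same grasp; the last joint's range is limited). The gripper opens to 85 mm and grips with 20 to 120 N. Pads are 22 mm wide; open, the fingers measure 114 mm over their backs; the gripper's body (76 mm by 85 mm) begins 54 mm behind the grasp point. The pads swing forward as they close: fully open they stand 13 mm farther back than shut.
Start: joints at [1.453, 0.385, 0.008, 0, -1.194, -0.259], TCP at [229.934, 581.145, 196.112] pointing down, gripper open.
Joint ranges: [-3.14, 3.14], [-1.21, 2.06], [-1.07, 1.41], [-3.16, 2.05], [-2.99, -0.16], [-3.1, 3.1]. Speed limits (rad/s): [2.79, 2.79, 3.14, 3.14, 3.14, 3.14].

INTERFACE

Orientations are given as a unit quaternion [x, y, z, w].
In Python, from bench import arm gives the robot as it stands. The module is installed in compiled form; this text tells all that it offers.
- The arm moves only by the tool servo_tool, never from a script. Its argument "increments" is a list of rows, each a list of 7 numbers: the opening, from 0 (shut) to 1 (fully open), then the shift along the tool's x, y, z in m, then the turn, a rotation vector about the tool's x, y, z in degrees. In form: [[grip, x, y, z, ax, ay, az], ...]. A call has 1 to 12 rows; each row is the pose to reach, as a shift and turn from the pose commanded when the call began, along the tool's axes at that moment; what a row does not reach only later rows make up. A row lasts 1/8 s, in which the tool goes at most 62.5 mm and 10.7 degrees, less where a joint would pass 70% of its speed; a pose out of reach is approached as far as the arm can. A call with a gripper value outside its range is refused whole. The fingers move at their own pace and stop on an object; the grip force is fixed at half the most. Time passes only in rows, so rows that repeat a pose let the fingers close. It gives the time, the measured TCP pose, the force, the opening and the grip force at its end, in the units of the state.
- arm.read_state(): the state, without advancing time (a new reading comes with each control period).
- arm.get_image(name): name is "side" or "top" or "wrist"; returns a dict with "color" (384x512x3 uint8, red, green, blue), "fx", "fy", "cx", "cy" (pixels), "rvec" (rotation vector, rad) and "tvec" (3), from world to camera coordinates, as OpenCV has them; the wrist camera has in their place "hand_eye" (4x4, takes a point from camera to tool coordinates, whose origin is the TCP and whose axes are the flange's). Camera axes: x right, y down, z forward; pixel columns grow to the right and rows downward; lengths in mm; the calibration is good to about 2 mm. A picture is of the moment at which its call begins: read the wrist's pose just before it. There is no depth.
- arm.job_done(): hands the job in; it is judged then, once.
Trained networks look in the newest picture that a camera, given by its name, has taken for a name from the list of things; names that differ only in an ending like _2 or _b are one class to them, and where a whole thing is asked for, a point or a joint stands for the part that bears it (a point fixed in the world has none). Each returns a list of dicts, best first, with "p" (0 to 1); they miss things now and then, are a little off and sometimes report something else, mostly with a low value. They report only what shows in the picture. A call takes as long as a camera call.
- arm.look_for(camera, thing): "box" ([centre column, centre row, width, height] in pixels, round what is visible of it).
- arm.spot_point(camera, thing): "centre" ([column, row] in pixels: a listed point, or the origin of a listed thing).
The state is a dict: "clock": time; "joints": joint angles; "joint_vel": joint speeds; "joint_efforts": joint torques, N m; "position": TCP position; "ee_rot": TCP orientation; "contact_force": force on the tool from outside, world axes, zero at the start; "wrist_torque": the same for the moment, N m; "gripper_width": finger opening in mm; "grasp_force": force on a finger pad.
Only numpy, scipy, OpenCV 4.12 (cv2) and the standard library are available. Lean on these libraries where they do the work, as an engineer would, in place of code of your own. Each camera call takes 0.05 s, during which the arm holds its last target. There are 200 camera calls.

## Working session

There is one attempt and no reset: what is moved stays moved. The work goes in short steps, Python scripts to look and compute and a tool call to move; the robot and the scene stay as the last step left them, time stands still between calls to the robot, and variables do not carry over. Pictures are saved under pics/ and viewed, at most 10 in all, crops included, and the job is handed in when it is done.

Besides the shell and the picture viewer there is one more tool, called after "Call:" by a JSON object that holds its "method" and its "body". servo_tool: Moves the arm, as the interface text tells. Its arguments: {"type":"object","properties":{"increments":{"type":"array","items":{"type":"array","items":{"type":"number"}}}},"required":["increments"]}

```bash
mkdir -p pics; cat > h.py <<'E'
from bench import arm
import numpy as np, cv2
from scipy.spatial.transform import Rotation as R
def ray(im,px,state=None):
    K=np.array([[im['fx'],0,im['cx']],[0,im['fy'],im['cy']],[0,0,1]])
    d=np.linalg.inv(K)@[px[0],px[1],1]
    if 'hand_eye' in im:
        T=np.array(im['hand_eye']);Q=R.from_quat(state['ee_rot']).as_matrix()
        return Q@T[:3,3]+state['position'],Q@T[:3,:3]@d
    M=cv2.Rodrigues(np.array(im['rvec'],float))[0];t=np.array(im['tvec'],float).ravel()
    return -M.T@t,M.T@d
def atz(im,px,z,state=None):
    o,d=ray(im,px,state); return o+d*(z-o[2])/d[2]
def save(im,n): cv2.imwrite('pics/'+n,cv2.cvtColor(im['color'],cv2.COLOR_RGB2BGR))
E
python3 - <<'E'
from h import *
s=arm.read_state();print(s['position'],R.from_quat(s['ee_rot']).as_matrix().round(3),s['clock'])
c=[]
for n in ['top','side','wrist']:
    im=arm.get_image(n);c.append(im['color'])
    save(im,n+'0.png')
    print(n,arm.look_for(n,'tub')[:2],arm.spot_point(n,'tub')[:2])
    for i in range(6):
        r=arm.spot_point(n,f'press{i}')[:1]
        print(i,[(x['p'],np.round(x['centre'],1),atz(im,x['centre'],113,s).round(1)) for x in r])
    if n!='wrist':
        for t in ['sanding_block','filled_batten','masking_tape','screwdriver']:
            r=arm.look_for(n,t)[:1]; print(t,[(x['p'],np.round(x['box']),atz(im,x['box'][:2],15).round()) for x in r])
E
```

```text
[229.69038988 580.55431356 195.02999578] [[ 0.93  -0.368 -0.001]
 [-0.368 -0.93  -0.002]
 [ 0.     0.002 -1.   ]] 0.0
top [{'box': [240.2, 223.6, 63.9, 60.6], 'p': 0.75}] [{'centre': [236.6, 225.1], 'p': 0.64}]
0 [(0.87, array([247.9, 198.1]), array([583.8, -37.4, 113. ]))]
1 [(0.87, array([247.9, 198.1]), array([583.8, -37.4, 113. ]))]
2 [(0.87, array([247.9, 198.1]), array([583.8, -37.4, 113. ]))]
3 [(0.87, array([247.9, 198.1]), array([583.8, -37.4, 113. ]))]
4 [(0.87, array([247.9, 198.1]), array([583.8, -37.4, 113. ]))]
5 [(0.87, array([247.9, 198.1]), array([583.8, -37.4, 113. ]))]
sanding_block [(0.94, array([138., 184.,  44.,  42.]), array([631., 283.,  15.]))]
filled_batten [(0.87, array([153., 142.,  49.,  21.]), array([755., 244.,  15.]))]
masking_tape [(0.65, array([257., 153.,  33.,  32.]), array([723., -65.,  15.]))]
screwdriver [(0.58, array([380., 178.,  43.,  12.]), array([ 649., -426.,   15.]))]
side [{'box': [208.2, 200.2, 64.5, 60.4], 'p': 0.83}] [{'centre': [211.1, 218.6], 'p': 0.9}]
0 [(0.67, array([237.2, 181.4]), array([583.5, -28. , 113. ]))]
1 [(0.67, array([237.2, 181.4]), array([583.5, -28. , 113. ]))]
2 [(0.67, array([237.2, 181.4]), array([583.5, -28. , 113. ]))]
3 [(0.67, array([237.2, 181.4]), array([583.5, -28. , 113. ]))]
4 [(0.67, array([237.2, 181.4]), array([583.5, -28. , 113. ]))]
5 [(0.67, array([237.2, 181.4]), array([583.5, -28. , 113. ]))]
sanding_block [(0.82, array([234., 164.,  39.,  20.]), array([634., 281.,  15.]))]
filled_batten []
masking_tape [(0.78, array([290., 214.,  35.,  26.]), array([723., -68.,  15.]))]
screwdriver []
wrist [] []
0 []
1 []
2 []
3 []
4 []
5 []
```

```bash
python3 - <<'E'
from h import *
a=cv2.imread('pics/top0.png')[165:275,180:310];b=cv2.imread('pics/side0.png')[150:260,150:280]
cv2.imwrite('pics/c.png',np.vstack([cv2.resize(x,None,fx=2.7*1.0,fy=2.7,interpolation=cv2.INTER_CUBIC) for x in (a,b)]))
for n in ['top','side']:
    im=arm.get_image(n)
    r=arm.spot_point(n,'press0'); print(n,[(x['p'],np.round(x['centre'],1),atz(im,x['centre'],113).round(1)) for x in r])
    r=arm.look_for(n,'tub');r2=arm.spot_point(n,'tub');print(atz(im,r[0]['box'][:2],60),atz(im,r2[0]['centre'],0))
im=arm.get_image('wrist');print(np.array(im['hand_eye']).round(2),im['fx'])
E
```

```text
top [(0.83, array([257.8, 240.4]), array([471., -64., 113.])), (0.81, array([213.7, 229.8]), array([499. ,  53.5, 113. ])), (0.69, array([265.4, 215.9]), array([536.2, -84.3, 113. ])), (0.65, array([233.6, 251.8]), array([4.41e+02, 2.00e-01, 1.13e+02])), (0.6, array([247.2, 197.6]), array([585.2, -35.5, 113. ])), (0.58, array([218.2, 202.6]), array([571.6,  42.2, 113. ]))]
[515.23765699 -20.82762801  60.        ] [520.4658517  -19.43488083   0.        ]
side [(0.68, array([225.8, 171.3]), array([564.9,  39.2, 113. ])), (0.58, array([192.7, 192.6]), array([459.6, -62.7, 113. ])), (0.57, array([224.6, 194.3]), array([537.8, -90.4, 113. ])), (0.57, array([200.1, 174.6]), array([492.1,  35.2, 113. ])), (0.45, array([237.4, 180.2]), array([585.5, -21.3, 113. ]))]
[507.31428893 -18.05635137  60.        ] [502.03749089 -32.4575942    0.        ]
[[   0.     -0.97   -0.26   64.82]
 [   1.      0.     -0.      0.5 ]
 [   0.     -0.26    0.97 -177.49]
 [   0.      0.      0.      1.  ]] 302.02463583675154
```

View pics/c.png

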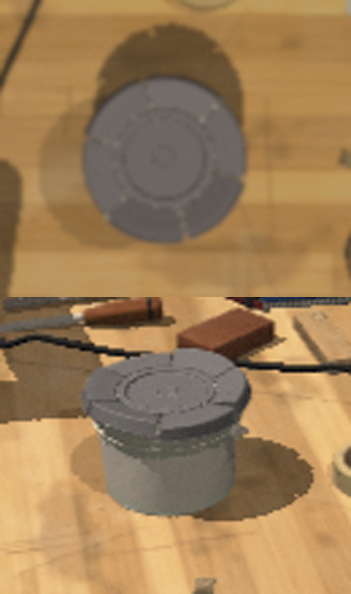

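View pics/side0.png

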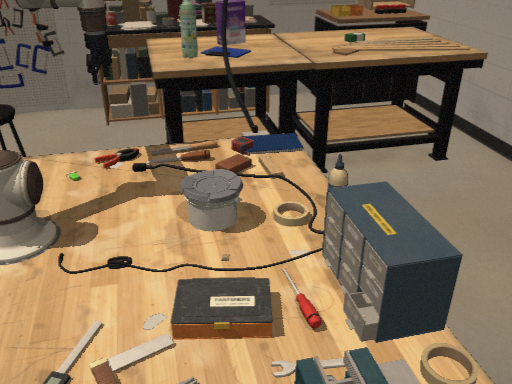

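The side view shows the tub (pixels about 180–242, 168–230) standing clear. The crop shows all six sections, with slits visible on the lid, and the near one (top crop, bottom) looks raised. The six press points fit a centre of about (517,-15) and a phase of about -14°. I'll move above it with the fingers shut.

Call:
{"method": "servo_tool", "body": {"increments": [[0,0.044,0.041,0,0,0,0],[0,0.088,0.081,0,0,0,0],[0,0.133,0.122,0,0,0,0],[0,0.177,0.163,0,0,0,0],[0,0.221,0.204,0,0,0,0],[0,0.265,0.244,0,0,0,0],[0,0.309,0.285,0,0,0,0],[0,0.353,0.326,0,0,0,0],[0,0.398,0.366,0,0,0,0],[0,0.442,0.407,0,0,0,0],[0,0.486,0.448,0,0,0,0],[0,0.486,0.448,0,0,0,0]]}}

```text
clock: 3.7
position: [517.9, -17.6, 195.7]
ee_rot: [0.982, -0.19, -0.0, 0.0]
contact_force: [-0.4, 0.2, -0.9]
gripper_width: 0.2
grasp_force: 0.0
```

```bash
cat > look.py <<'E'
from h import *
import sys
s=arm.read_state();im=arm.get_image('wrist');save(im,sys.argv[1])
print(np.round(s['position'],1),s['contact_force'],s['joints'],s['clock'],R.from_quat(s['ee_rot']).as_rotvec())
P=[]
for x in arm.spot_point('wrist','press0'):
    p=atz(im,x['centre'],113,s);P.append(p);print(round(x['p'],2),np.round(x['centre']),p.round(1))
P=np.array(P);(cx,cy),r=cv2.minEnclosingCircle(P[:,:2].astype(np.float32))
print('c',cx,cy,r,'mean',P.mean(0),'ang',np.degrees(np.arctan2(P[:,1]-cy,P[:,0]-cx)).round(1))
E
python3 look.py w1.png
```

```text
[517.9 -17.6 195.7] [-0.39655935  0.15357347 -0.90092697] [ 2.79682428e-01  2.03513347e-01 -2.51288607e-01  4.14456197e-04
 -1.11652188e+00  9.07880158e-01] 3.7 [ 3.08358749e+00 -5.97915719e-01 -4.72602299e-04]
0.91 [332. 223.] [459.8 -70.4 113. ]
0.88 [324. 139.] [534.9 -88.  113. ]
0.84 [179. 158.] [565.8  33.8 113. ]
0.84 [196. 237.] [493.6  50.4 113. ]
0.76 [246. 103.] [587.  -37.5 113. ]
c 514.6754150390625 -20.198143005371094 74.37618255615234 mean [528.21997904 -22.34243641 113.        ] ang [-137.5  -73.4   46.6  106.7  -13.5]
```

View pics/w1.png

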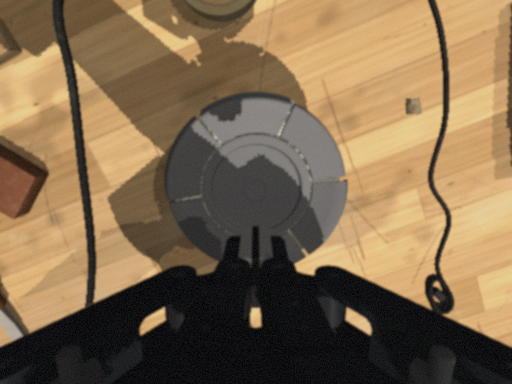

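The wrist picture shows the lid centred at about (257,185), with its slits radial and the shut fingertips at about (255,240). The centre fits at about (514.5,-18) with a phase of about -14°, and all six press points lie about 73 mm from it. I'll press the far section first.

Call:
{"method": "servo_tool", "body": {"increments": [[0,0.04,-0.004,0.03,0,0,0],[0,0.069,-0.008,0.055,0,0,0],[0,0.069,-0.008,0.07,0,0,0],[0,0.069,-0.008,0.074,0,0,0],[0,0.069,-0.008,0.074,0,0,0]]}}

```text
clock: 4.42
position: [583.7, -31.3, 122.9]
ee_rot: [0.982, -0.186, 0.0, -0.0]
contact_force: [0.0, 0.1, 0.1]
gripper_width: 0.4
grasp_force: 0.0
```

Call:
{"method": "servo_tool", "body": {"increments": [[0,0,0,0.002,0,0,0],[0,0,0,0.004,0,0,0],[0,0,0,0.006,0,0,0]]}}

```text
clock: 4.8
position: [584.1, -32.2, 116.4]
ee_rot: [0.982, -0.187, 0.0, -0.0]
contact_force: [-0.2, -0.6, 0.5]
gripper_width: -0.3
grasp_force: 0.0
```

Call:
{"method": "servo_tool", "body": {"increments": [[0,0,0,0.002,0,0,0],[0,0,0,0.003,0,0,0],[0,0,0,0.004,0,0,0],[0,0,0,0.004,0,0,0]]}}

```text
clock: 5.3
position: [584.1, -32.2, 112.0]
ee_rot: [0.982, -0.187, -0.0, 0.0]
contact_force: [0.0, 0.3, 0.4]
gripper_width: 0.0
grasp_force: 0.0
```

Call:
{"method": "servo_tool", "body": {"increments": [[0,0,0,0.0015,0,0,0],[0,0,0,0.003,0,0,0],[0,0,0,0.003,0,0,0]]}}

```text
clock: 5.68
position: [584.0, -32.2, 108.9]
ee_rot: [0.982, -0.187, -0.0, 0.0]
contact_force: [-0.3, 0.7, 0.8]
gripper_width: -0.1
grasp_force: 0.0
```

Call:
{"method": "servo_tool", "body": {"increments": [[0,0,0,0.001,0,0,0],[0,0,0,0.002,0,0,0],[0,0,0,0.002,0,0,0]]}}

```text
clock: 6.05
position: [584.0, -32.2, 107.0]
ee_rot: [0.982, -0.187, -0.0, 0.0]
contact_force: [0.2, 1.0, -0.3]
gripper_width: 0.2
grasp_force: 0.0
```

```bash
python3 - <<'E'
from h import *
s=arm.read_state();print(s['position'],s['contact_force'])
im=arm.get_image('wrist');save(im,'w2.png')
im=arm.get_image('side');save(im,'s2.png')
a=cv2.imread('pics/w2.png')[:, :]
b=cv2.resize(cv2.imread('pics/s2.png')[130:250,150:280],None,fx=3,fy=3,interpolation=cv2.INTER_CUBIC)[:, :288]
cv2.imwrite('pics/c2.png',np.hstack([a,cv2.resize(b,(288,360))[:360] if 0 else np.vstack([b,np.zeros((24,288,3),np.uint8)])]))
E
```

```text
[584.03949332 -32.22345839 107.01024121] [ 0.21949258  1.01730515 -0.34721721]
```

View pics/c2.png

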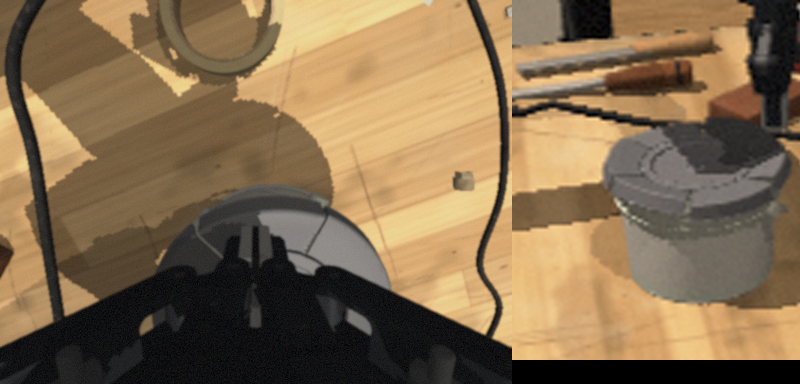

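```bash
python3 - <<'E'
from h import *
s=arm.read_state();im=arm.get_image('wrist')
print(im['cx'],im['cy'],im['fx'],np.array(im['hand_eye']).round(4),s['gripper_width'])
T=np.linalg.inv(im['hand_eye']);Q=R.from_quat(s['ee_rot']).as_matrix();print(Q.round(3))
def pj(p):
    c=T[:3,:3]@(Q.T@(np.array(p)-s['position']))+T[:3,3];return (im['fx']*c[:2]/c[2]+[im['cx'],im['cy']]).round()
print('tcp',pj(s['position']))
for r,z in((81,110),(79,116),(50,109)):
  print(r,[pj([514.5+r*np.cos(a),-18+r*np.sin(a),z]) for a in np.radians([-14,16,-44])])
for x in arm.spot_point('wrist','press0'): print(x, atz(im,x['centre'],112,s))
for n in ['top','side']:
    im=arm.get_image(n)
    M=cv2.projectPoints(s['position'].reshape(1,3) if hasattr(s['position'],'reshape') else np.array([s['position']]),np.array(im['rvec']),np.array(im['tvec']),np.array([[im['fx'],0,im['cx']],[0,im['fy'],im['cy']],[0,0,1.]]),None)[0];print(n,M)
E
```

```text
255.11655268254594 191.79084617898883 302.02463583675154 [[ 1.000000e-03 -9.661000e-01 -2.582000e-01  6.481990e+01]
 [ 1.000000e+00  1.100000e-03 -1.000000e-04  4.953000e-01]
 [ 4.000000e-04 -2.582000e-01  9.661000e-01 -1.774929e+02]
 [ 0.000000e+00  0.000000e+00  0.000000e+00  1.000000e+00]] -0.11037174024675889
[[ 0.93  -0.368 -0.   ]
 [-0.368 -0.93  -0.   ]
 [-0.     0.    -1.   ]]
tcp [254. 219.]
81 [array([257., 204.]), array([195., 229.]), array([325., 213.])]
79 [array([258., 211.]), array([195., 235.]), array([326., 219.])]
50 [array([263., 250.]), array([226., 264.]), array([304., 255.])]
{'centre': [260.8, 217.9], 'p': 0.79} [584.84291971 -36.72839636 112.        ]
{'centre': [365.5, 256.3], 'p': 0.68} [536.96855212 -88.56458417 112.        ]
top [[[245.97662476 198.13464184]]]
side [[[237.75545234 184.03841424]]]
```

```bash
python3 - <<'E'
import cv2,numpy as np
a=cv2.resize(cv2.imread('pics/w2.png')[170:300,190:320],(400,400),interpolation=cv2.INTER_CUBIC)
b=cv2.resize(cv2.imread('pics/s2.png')[145:205,200:260],(400,400),interpolation=cv2.INTER_CUBIC)
c=np.hstack([a,b]).astype(float);cv2.imwrite('pics/c3.png',(255*(c/255)**.5).astype(np.uint8))
E
```

```text
(no output)
```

View pics/c3.png

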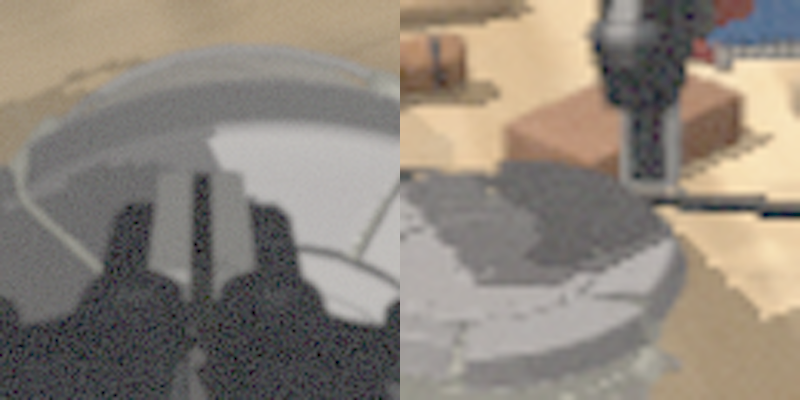

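```bash
python3 - <<'E'
from h import *
s=arm.read_state();w=arm.get_image('wrist');d=arm.get_image('side')
o1,d1=ray(w,(255,226),s);o2,d2=ray(d,(237.5,172.7))
d1/=np.linalg.norm(d1);d2/=np.linalg.norm(d2)
t=np.linalg.lstsq(np.c_[d1,-d2],o2-o1,rcond=None)[0]
print(o1+t[0]*d1,o2+t[1]*d2,s['position'],o2)
E
```

```text
[590.83887445 -35.30615645 138.24594375] [583.86842747 -32.40926805 141.20647881] [584.14269057 -32.1877773  107.15872992] [  357.99156743 -1163.82829694   716.48491677]
```

The close-up shows the finger pads' ends at crop (200,172) on the left and (650,185) on the right. That triangulates to about 30 mm above the reported TCP, so the tips really are still clear of the lid. I'll keep going down in small steps, watching the force.

Call:
{"method": "servo_tool", "body": {"increments": [[0,0,0,0.002,0,0,0],[0,0,0,0.004,0,0,0],[0,0,0,0.006,0,0,0]]}}

```text
clock: 6.82
position: [584.0, -32.2, 100.9]
ee_rot: [0.982, -0.187, -0.0, 0.0]
contact_force: [-0.2, -0.0, -0.3]
gripper_width: 0.1
grasp_force: 0.0
```

Call:
{"method": "servo_tool", "body": {"increments": [[0,0,0,0.002,0,0,0],[0,0,0,0.004,0,0,0],[0,0,0,0.006,0,0,0]]}}

```text
clock: 7.2
position: [584.1, -32.2, 95.0]
ee_rot: [0.982, -0.187, 0.0, -0.0]
contact_force: [-0.4, 0.6, -0.1]
gripper_width: -0.0
grasp_force: 0.0
```

```bash
python3 - <<'E'
from h import *
s=arm.read_state();print(s['position'],s['contact_force'],s['gripper_width'],s['clock'])
w=arm.get_image('wrist');save(w,'w3.png');d=arm.get_image('side');save(d,'s3.png')
a=cv2.resize(cv2.imread('pics/w3.png')[170:300,190:320],(400,400),interpolation=cv2.INTER_CUBIC)
b=cv2.resize(cv2.imread('pics/s3.png')[145:205,200:260],(400,400),interpolation=cv2.INTER_CUBIC)
c=np.hstack([a,b]).astype(float);cv2.imwrite('pics/c4.png',(255*(c/255)**.5).astype(np.uint8))
E
```

```text
[584.09761322 -32.19629462  94.98422748] [-0.3842789   0.63650317 -0.09333795] -0.0011755852613108222 7.2
```

View pics/c4.png

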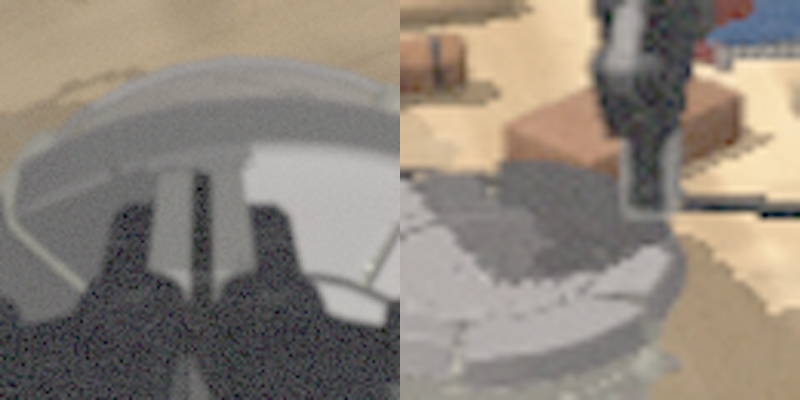

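The tip has come down 12 mm with the arm, to crop (650,212) in the side view, and is still about 10–15 mm above the lid. I'll continue down.

Call:
{"method": "servo_tool", "body": {"increments": [[0,0,0,0.002,0,0,0],[0,0,0,0.004,0,0,0],[0,0,0,0.006,0,0,0]]}}

```text
clock: 7.68
position: [584.1, -32.2, 89.0]
ee_rot: [0.982, -0.187, -0.0, 0.0]
contact_force: [0.6, 0.2, -0.2]
gripper_width: -0.1
grasp_force: 0.0
```

Call:
{"method": "servo_tool", "body": {"increments": [[0,0,0,0.0015,0,0,0],[0,0,0,0.003,0,0,0],[0,0,0,0.003,0,0,0]]}}

```text
clock: 8.05
position: [584.0, -32.2, 86.0]
ee_rot: [0.982, -0.187, -0.0, 0.0]
contact_force: [1.1, 0.3, 0.0]
gripper_width: -0.2
grasp_force: 0.0
```

Call:
{"method": "servo_tool", "body": {"increments": [[0,0,0,0.0015,0,0,0],[0,0,0,0.003,0,0,0],[0,0,0,0.003,0,0,0]]}}

```text
clock: 8.43
position: [584.1, -32.2, 83.0]
ee_rot: [0.982, -0.187, -0.0, 0.0]
contact_force: [-0.7, -0.2, 0.2]
gripper_width: -0.1
grasp_force: 0.1
```

Call:
{"method": "servo_tool", "body": {"increments": [[0,0,0,0.0015,0,0,0],[0,0,0,0.003,0,0,0],[0,0,0,0.003,0,0,0]]}}

```text
clock: 8.8
position: [584.6, -32.2, 80.7]
ee_rot: [0.982, -0.187, 0.001, -0.0]
contact_force: [0.0, -0.5, 3.7]
gripper_width: 0.2
grasp_force: 1.5
```

Call:
{"method": "servo_tool", "body": {"increments": [[0,0,0,0.001,0,0,0],[0,0,0,0.002,0,0,0],[0,0,0,0.002,0,0,0]]}}

```text
clock: 9.18
position: [584.9, -32.3, 79.8]
ee_rot: [0.982, -0.187, 0.001, -0.0]
contact_force: [-1.1, -0.9, 8.0]
gripper_width: 0.2
grasp_force: 4.2
```

Call:
{"method": "servo_tool", "body": {"increments": [[0,0,0,0.001,0,0,0],[0,0,0,0.002,0,0,0],[0,0,0,0.002,0,0,0]]}}

```text
clock: 9.55
position: [585.5, -32.4, 77.4]
ee_rot: [0.982, -0.187, 0.002, -0.0]
contact_force: [-0.5, -1.0, 3.8]
gripper_width: 0.4
grasp_force: 2.6
```

It made contact at about 82 and snapped at 8 N. I'll press it on home.

Call:
{"method": "servo_tool", "body": {"increments": [[0,0,0,0.001,0,0,0],[0,0,0,0.002,0,0,0],[0,0,0,0.003,0,0,0],[0,0,0,0.003,0,0,0]]}}

```text
clock: 10.05
position: [585.1, -32.2, 74.7]
ee_rot: [0.982, -0.187, 0.001, -0.0]
contact_force: [-0.5, -0.2, 9.7]
gripper_width: 0.3
grasp_force: 4.5
```

Call:
{"method": "servo_tool", "body": {"increments": [[0,0,0,0.001,0,0,0],[0,0,0,0.002,0,0,0],[0,0,0,0.003,0,0,0],[0,0,0,0.003,0,0,0]]}}

```text
clock: 10.55
position: [585.3, -32.3, 74.1]
ee_rot: [0.982, -0.186, 0.002, 0.0]
contact_force: [-4.6, 0.4, 19.7]
gripper_width: -0.5
grasp_force: 9.9
```

Section A is home: hard stop at about 74, 20 N. Next is the section at +46°.

Call:
{"method": "servo_tool", "body": {"increments": [[0,0,0,-0.022,0,0,0],[0,-0.021,-0.028,-0.022,0,0,0],[0,-0.042,-0.055,-0.022,0,0,0],[0,-0.042,-0.055,-0.018,0,0,0],[0,-0.042,-0.055,-0.013,0,0,0],[0,-0.042,-0.055,-0.011,0,0,0],[0,-0.042,-0.055,-0.009,0,0,0],[0,-0.042,-0.055,-0.007,0,0,0]]}}

```text
clock: 11.55
position: [565.5, 34.3, 78.4]
ee_rot: [0.982, -0.188, 0.0, -0.0]
contact_force: [-4.3, 3.0, 7.4]
gripper_width: -0.1
grasp_force: 3.6
```

Call:
{"method": "servo_tool", "body": {"increments": [[0,0,0,0.002,0,0,0],[0,0,0,0.004,0,0,0],[0,0,0,0.006,0,0,0],[0,0,0,0.007,0,0,0]]}}

```text
clock: 12.05
position: [566.4, 34.2, 73.8]
ee_rot: [0.982, -0.187, 0.001, -0.0]
contact_force: [-7.2, 3.6, 22.7]
gripper_width: -0.3
grasp_force: 11.1
```

Home, 23 N. Next is the section at 106°.

Call:
{"method": "servo_tool", "body": {"increments": [[0,0,0,-0.022,0,0,0],[0,-0.036,0.005,-0.022,0,0,0],[0,-0.072,0.01,-0.022,0,0,0],[0,-0.072,0.01,-0.018,0,0,0],[0,-0.072,0.01,-0.013,0,0,0],[0,-0.072,0.01,-0.011,0,0,0],[0,-0.072,0.01,-0.009,0,0,0],[0,-0.072,0.01,-0.007,0,0,0]]}}

```text
clock: 13.05
position: [494.9, 51.5, 76.8]
ee_rot: [0.982, -0.187, -0.0, 0.0]
contact_force: [0.2, 0.4, 0.4]
gripper_width: -0.2
grasp_force: 0.0
```

Call:
{"method": "servo_tool", "body": {"increments": [[0,0,0,0.002,0,0,0],[0,0,0,0.004,0,0,0],[0,0,0,0.006,0,0,0],[0,0,0,0.007,0,0,0]]}}

```text
clock: 13.55
position: [495.1, 51.7, 73.6]
ee_rot: [0.982, -0.186, 0.001, 0.0]
contact_force: [-9.7, 1.6, 25.5]
gripper_width: 0.1
grasp_force: 13.0
```

That one was home already. Next is the section at 166°.

Call:
{"method": "servo_tool", "body": {"increments": [[0,0,0,-0.022,0,0,0],[0,-0.014,0.034,-0.022,0,0,0],[0,-0.028,0.067,-0.022,0,0,0],[0,-0.028,0.067,-0.018,0,0,0],[0,-0.028,0.067,-0.013,0,0,0],[0,-0.028,0.067,-0.011,0,0,0],[0,-0.028,0.067,-0.009,0,0,0],[0,-0.028,0.067,-0.007,0,0,0]]}}

```text
clock: 14.55
position: [443.6, 0.1, 77.5]
ee_rot: [0.982, -0.187, -0.001, 0.0]
contact_force: [-4.5, 1.5, 6.8]
gripper_width: -0.0
grasp_force: 3.3
```

Call:
{"method": "servo_tool", "body": {"increments": [[0,0,0,0.002,0,0,0],[0,0,0,0.004,0,0,0],[0,0,0,0.006,0,0,0],[0,0,0,0.007,0,0,0]]}}

```text
clock: 15.05
position: [444.2, -0.0, 73.2]
ee_rot: [0.982, -0.186, -0.0, 0.001]
contact_force: [-13.8, 4.5, 33.9]
gripper_width: 0.3
grasp_force: 17.1
```

Home, at 34 N. I'll press a little less deep on the next one, at -134°.

Call:
{"method": "servo_tool", "body": {"increments": [[0,0,0,-0.022,0,0,0],[0,0.022,0.029,-0.022,0,0,0],[0,0.045,0.058,-0.022,0,0,0],[0,0.045,0.058,-0.018,0,0,0],[0,0.045,0.058,-0.013,0,0,0],[0,0.045,0.058,-0.011,0,0,0],[0,0.045,0.058,-0.009,0,0,0],[0,0.045,0.058,-0.007,0,0,0]]}}

```text
clock: 16.05
position: [463.7, -71.0, 78.2]
ee_rot: [0.982, -0.186, -0.001, 0.001]
contact_force: [-3.4, -4.1, 7.3]
gripper_width: 0.1
grasp_force: 4.0
```

Call:
{"method": "servo_tool", "body": {"increments": [[0,0,0,0.002,0,0,0],[0,0,0,0.004,0,0,0],[0,0,0,0.005,0,0,0],[0,0,0,0.005,0,0,0]]}}

```text
clock: 16.55
position: [464.2, -70.7, 74.1]
ee_rot: [0.982, -0.186, -0.0, 0.0]
contact_force: [-6.3, 0.1, 16.0]
gripper_width: 0.2
grasp_force: 8.3
```

Call:
{"method": "servo_tool", "body": {"increments": [[0,0,0,-0.02,0,0,0],[0,0.036,-0.005,-0.02,0,0,0],[0,0.072,-0.01,-0.02,0,0,0],[0,0.072,-0.01,-0.016,0,0,0],[0,0.072,-0.01,-0.011,0,0,0],[0,0.072,-0.01,-0.009,0,0,0],[0,0.072,-0.01,-0.007,0,0,0],[0,0.072,-0.01,-0.005,0,0,0]]}}

```text
clock: 17.55
position: [534.9, -87.9, 77.3]
ee_rot: [0.982, -0.187, 0.0, -0.0]
contact_force: [0.5, -0.3, 0.9]
gripper_width: 0.1
grasp_force: 0.0
```

Call:
{"method": "servo_tool", "body": {"increments": [[0,0,0,0.002,0,0,0],[0,0,0,0.004,0,0,0],[0,0,0,0.006,0,0,0],[0,0,0,0.006,0,0,0]]}}

```text
clock: 18.05
position: [535.3, -88.2, 74.1]
ee_rot: [0.982, -0.187, 0.001, 0.0]
contact_force: [-5.9, 2.1, 17.0]
gripper_width: -0.2
grasp_force: 8.0
```

Call:
{"method": "servo_tool", "body": {"increments": [[0,0,0,-0.03,0,0,0],[0,0,0,-0.08,0,0,0],[0,-0.02,-0.04,-0.12,0,0,0],[0,-0.04,-0.08,-0.12,0,0,0],[0,-0.06,-0.12,-0.12,0,0,0],[0,-0.06,-0.12,-0.12,0,0,0]]}}

```text
clock: 18.8
position: [523.3, 47.9, 191.2]
ee_rot: [0.983, -0.185, 0.0, -0.0]
contact_force: [0.1, 0.1, -0.5]
gripper_width: -0.3
grasp_force: 0.0
```

```bash
python3 look.py w5.png; python3 - <<'E'
from h import *
im=arm.get_image('side');save(im,'s5.png')
a=cv2.imread('pics/w5.png');b=cv2.resize(cv2.imread('pics/s5.png')[155:235,170:250],(288,288),interpolation=cv2.INTER_CUBIC)
b=np.vstack([b,np.zeros((96,288,3),np.uint8)]);cv2.imwrite('pics/c5.png',np.hstack([a,b]))
E
```

```text
[523.3  47.9 191.2] [ 0.06594118  0.12192055 -0.47627408] [ 4.00083450e-01  2.18989135e-01 -2.42493724e-01 -3.18842142e-04
 -1.10860567e+00  7.97953693e-01] 18.8 [-3.08652514e+00  5.82247293e-01 -6.77760646e-04]
0.96 [262. 217.] [496.2  51.9 113. ]
0.95 [404. 117.] [534.8 -88.4 113. ]
0.95 [249. 136.] [567.   35.6 113. ]
0.83 [323.  78.] [587.8 -35.5 113. ]
0.8 [405. 203.] [461.9 -70.8 113. ]
0.59 [330. 250.] [443.    4.2 113. ]
c 514.8865966796875 -17.56387710571289 75.12091064453125 mean [515.09900461 -17.16367161 113.        ] ang [ 105.1  -74.3   45.6  -13.8 -134.9  163.2]
```

View pics/c5.png

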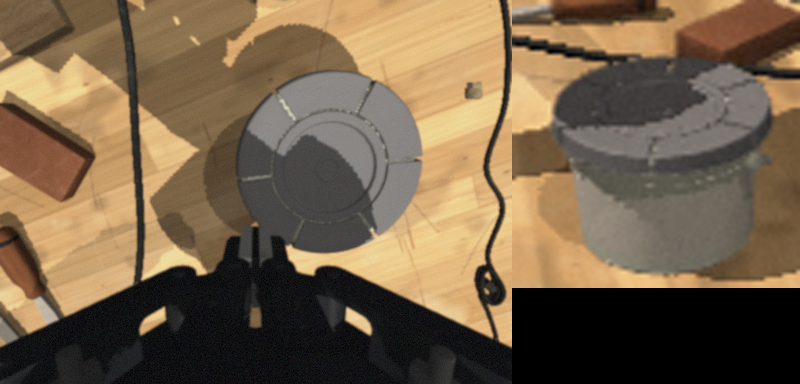

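The lid looks level all round (ring centre at about (330,160) in the wrist view), with an even rim in the side crop. The tub is still at (515,-17), and every section met its hard stop at about 74. I'll hand the job in.

```bash
python3 -c "
from bench import arm
print(arm.job_done())"
```

```text
the job is handed in; nothing more can be done
None
```

I pressed all six rim sections to their hard stop: four were standing and clicked home, and two were already home. The job is handed in with the tub where it stood; the highest reading after a press was about 34 N, and no verdict came back.

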